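# Mix the flux and hold the viewer's shutter half open

## Task

Mix the flux and light it for inspection: take the small bottle with the orange band and white nozzle, press it down on the blue mixer's sprung rubber pad until the pad is fully depressed, keep it down for a full second, then stand the bottle upright in the middle of the viewer's round stage and let go of it. Only then slide the viewer's sprung shutter by its orange tab to half travel (white line at the red middle mark), never pulling it wide open, and finish while still holding it there, since it springs shut when let go. Leave the larger bottle, the wax and the bead jars where they are.

Things in the scene. Friction and masses are not known exactly. Their poses are not given: they have to be found in the camera images.
- flux_mid (a point): centre (48.5 mm above its base) of the loose flux bottle: white, orange band, white pointed nozzle, 97 mm tall, 0.05 to 0.11 kg; round body 45 mm in diameter up to 59 mm, then a neck 29 mm wide, then the nozzle, 20 mm at its foot. z up along the bottle. Grasp it round the body 40 to 45 mm above its base; it may slip a few mm in the fingers when pressed
- pad_top (a point): centre of the upper face of the mixer's sprung pad: flat black rubber disc 60 mm in diameter, 54 mm above the bench when up. It sits on the mixer's fixed, round blue housing (104 mm in diameter, 40 mm high). z up
- mixer_pad (a joint): how far the mixer's pad is pushed straight down, m: 0 up, 0.008 fully depressed against its stop. The spring takes 3 N to start it and 7 N at the stop; it springs back up when released
- stage_top (a point): centre of the upper face of the viewer's round stage, where the flux bottle shall stand: flat dark steel disc 72 mm in diameter with a white ring, 16 mm above the bench. Same axes as viewer
- viewer: fixed grey inspection viewer; origin on the bench under the stage's centre. x points from the stage to the lamp housing, y is the way the shutter opens, z up. Base 12 mm high. Shutter and rails face the stage, their front 67 mm along x; the housing is 72 mm high, 75 to 110 mm along x, -38 to +82 mm along y
- tab_mid (a point): centre of the orange shutter tab standing above the lamp housing: 22 mm along x, 12 along y, 40 high; centre 96 mm above the bench, top 116, housing's top 72. Moves with the shutter; axes as viewer. Shut, it lies at x 85 mm, y 0 from the stage's centre. Pinch it from above along y. Its white line points at the marks on rail and housing: white shut, red half, white wide open
- shutter (a joint): how far the shutter is slid along the viewer's +y, m: 0 shut, 0.024 half travel (red mark), 0.048 wide open. A spring pulls it shut: 2 N when shut, rising steadily to 5.6 N at half and 9.2 N wide open; it snaps shut when let go
- pickle_bottle: bystander, loose: larger white squeeze bottle with a blue nozzle, 56 mm in diameter, 118 mm tall; origin at the centre of its base. It may stand where the flux bottle stood on another occasion
- beeswax: bystander, loose: amber block of beeswax, 30x46x19 mm; origin at the centre of its underside
- jar_stack: bystander, loose: stack of clear screw jars with beads, 42 mm in diameter, 87 mm tall; origin at the centre of its base
- magnifier_lamp: fixed, keep clear: bench magnifier; its ring hangs 0.48 m above the bench over x 0.54 to 0.70, y 0.16 to 0.31. Left of it a task lamp's head hangs 0.6 m up at x 0.43 to 0.52, y 0.30 to 0.39, and a torch stands at the bench's front edge (y about 0.37, x about 0.3). Fingertips carried at 0.32 m from the left, close to the base (x under 0.47), pass over the torch and clear of the lamps
Not all that is in view belongs to the job. What is shaped like the part that bears flux_mid but turquoise is not meant.

How it is judged:
By the outcome, as a careful person would: the job done as asked, in the order asked, and still so for the second after the job is handed in, while the arm keeps its last pose, push and grip.
It also fails if it takes over 64 s, if anything falls off the work surface, if the arm or the gripper's body presses on something with over 40 N, if the wrist force passes 120 N, or if a joint passes its speed limit or range.

## Robot

A 6-joint arm with a two-finger parallel gripper is mounted at the origin on a cart in front of the work surface, level with it; the furniture and walls round the work are solid. World frame = base frame: x ahead of the robot, y to its left, z up, the work surface at z = 0. Lengths are in m, angles in rad, forces in N, time in s.
With the tool pointing down it reaches from about 0.375 to 0.975 m from the base axis. Payload 3.8 kg.
Tool frame: the origin (TCP) lies at the very end of the fingers, on their centre line; the grasp point (between the pads) lies 19 mm behind it; z points along the fingers, y is the direction in which the jaws open and shut (so a half turn about z gives the same grasp; the last joint's range is limited). The gripper opens to 85 mm and grips with 20 to 120 N. Pads are 22 mm wide; open, the fingers measure 114 mm over their backs; the gripper's body (76 mm by 85 mm) begins 54 mm behind the grasp point. The pads swing forward as they close: fully open they stand 13 mm farther back than shut.
Start: joints at [-1.166, 0.264, 1.604, -0, 1.274, -0.037], TCP at [0.289, -0.61, 0.231] pointing down, gripper open.
Joint ranges: [-2.63, 2.63], [-0.94, 2.18], [0.31, 2.57], [-1.31, 4.45], [0, 2.66], [-2.55, 2.55]. Speed limits (rad/s): [2.57, 2.57, 3.14, 3.14, 3.14, 3.14].

## Interface

Orientations are given as a rotation vector (axis times angle).
In Python, from workcell import bot, viewer, finish_job gives the robot as it stands.
- The arm moves only by the tool servo_tool, never from a script. Its argument "plan" is a list that holds one entry, the list of rows, each a list of 6 numbers: the shift along the tool's x, y, z in cm, then the turn, a rotation vector about the tool's x, y, z in degrees. A call has 1 to 20 rows; each row is the pose to reach, as a shift and turn from the pose measured when the call began, along the tool's axes at that moment; what a row does not reach only later rows make up. A row lasts 1/12 s, in which the tool goes at most 41.7 mm and 7.16 degrees, less where a joint would pass 70% of its speed; a pose out of reach is approached as far as the arm can. A call with a gripper value outside its range is refused whole. "claw" is the finger opening in cm, from 0 to 8.54, set as the call begins (left out, the last holds). The fingers move at their own pace and stop on an object; "grip_force" is the grip in N (left out, the last holds). Time passes only in rows, so rows that repeat a pose let the fingers close. It gives the time, the measured TCP pose, the force and the opening at its end, in the units of the state.
- bot.read_state(): the state, without advancing time (a new reading comes with each control period).
- viewer.read_camera(name): name is "scene" or "top" or "wrist"; returns a dict with "color" (420x560x3 uint8, red, green, blue), "fx", "fy", "cx", "cy" (pixels), "eye" and "rotation" of the camera in the world; the wrist camera has in their place "T_tool_cam" (4x4, takes a point from camera to tool coordinates, whose origin is the TCP and whose axes are the flange's). Camera axes: x right, y down, z forward; pixel columns grow to the right and rows downward; lengths in m; the calibration is good to about 2 mm. A picture is of the moment at which its call begins: read the wrist's pose just before it. There is no depth.
- finish_job(): hands the job in, once; it reports no verdict.
The state is a dict: "time": time; "q": joint angles; "joint_vel": joint speeds; "joint_torque": joint torques, N m; "tool_pos": TCP position; "tcp_rot": TCP orientation; "wrist_force": force on the tool from outside, world axes, zero at the start; "torque": the same for the moment, N m; "width": opening from 0.0 (shut) to 1.0 (fully open).
Only numpy, scipy, OpenCV 4.12 (cv2) and the standard library are available. Lean on these libraries where they do the work, as an engineer would, in place of code of your own. Each camera call takes 0.05 s, during which the arm holds its last target.

## Working session

There is one attempt and no reset: what is moved stays moved. The work goes in short steps, Python scripts to look and compute and a tool call to move; the robot and the scene stay as the last step left them, time stands still between calls to the robot, and variables do not carry over. Pictures are saved under pics/ and viewed, and the job is handed in when it is done.

Besides the shell and the picture viewer there is one more tool, called as name([rows], argument=value, ...), one row to a line, values as JSON. servo_tool: Moves the arm, as the interface text tells. Its arguments: {"type":"object","properties":{"plan":{"type":"array"},"claw":{"type":"number"},"grip_force":{"type":"number"}},"required":["plan"]}

```bash
mkdir -p pics; ls; python3 - <<'E'
from workcell import bot, viewer
import cv2,numpy as np
s=bot.read_state(); print(s)
for n in ["scene","top","wrist"]:
    d=viewer.read_camera(n)
    cv2.imwrite(f"pics/a_{n}.png",d["color"][:,:,::-1])
    print(n,{k:np.round(v,4).tolist() for k,v in d.items() if k!="color"})
E
```

```text
pics
{'time': 0.0, 'q': array([-1.16590215e+00,  2.64810722e-01,  1.60536115e+00,  3.50378879e-05,
        1.27368034e+00, -3.69009189e-02]), 'joint_vel': array([-7.32964986e-05, -7.07830291e-05, -1.08978615e-03,  1.31280320e-03,
        6.85867330e-04, -5.16436756e-04]), 'joint_torque': array([-1.63413388e-03, -5.15115523e+01, -3.67310858e+01, -2.59299059e-04,
        1.28886499e-02,  3.35646604e-06]), 'tool_pos': array([ 0.28833012, -0.6095257 ,  0.22993016]), 'tcp_rot': array([-3.06308573e+00, -6.87836230e-01,  5.97240006e-04]), 'wrist_force': array([-0.08859909,  0.50485691,  0.22146428]), 'torque': array([ 0.03594543, -0.02686017, -0.03948199]), 'width': 0.9998177989178629}
scene {'fx': 492.057, 'fy': 492.057, 'cx': 273.3425, 'cy': 210.8506, 'eye': [0.1026, 0.7622, 1.0752], 'rotation': [-0.7366, 2.6694, -1.0339]}
top {'fx': 388.3504, 'fy': 388.3504, 'cx': 282.857, 'cy': 208.8644, 'eye': [0.3397, -0.0471, 1.0064], 'rotation': [-2.0661, 2.1433, -0.252]}
wrist {'fx': 322.96, 'fy': 322.96, 'cx': 278.312, 'cy': 208.2282, 'T_tool_cam': [[0.0006, -0.9606, -0.2779, 0.0715], [1.0, 0.0006, -0.0001, 0.0016], [0.0002, -0.2779, 0.9606, -0.1425], [0.0, 0.0, 0.0, 1.0]]}
```

View pics/a_scene.png

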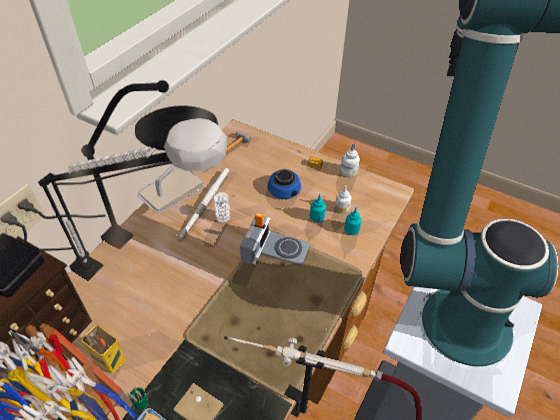

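View pics/a_top.png

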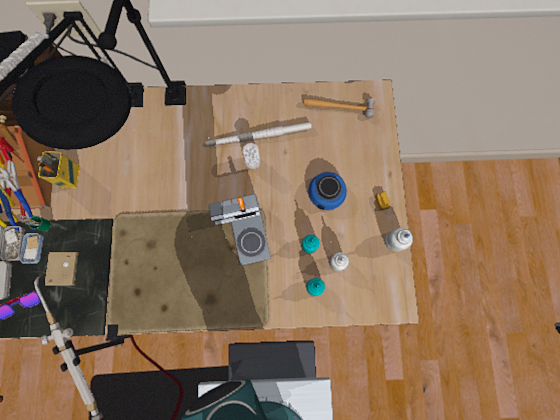

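View pics/a_wrist.png

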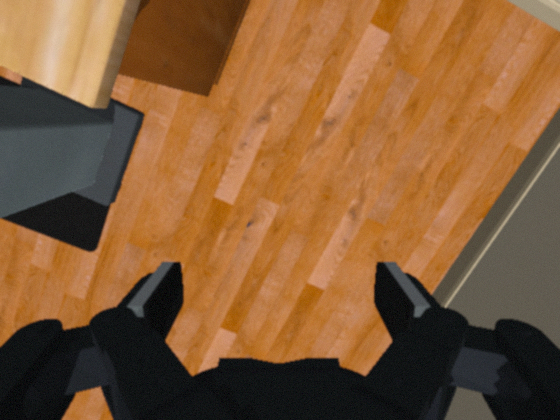

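The flux bottle is at about (340,261) in the top view, with turquoise look-alikes at (311,243) and (316,287). The mixer pad is at (327,187), the stage at (251,243) and the tab at about (241,204). I'll zoom in to measure them.

```bash
cat > h.py <<'E'
import numpy as np,cv2
from scipy.spatial.transform import Rotation as R
from workcell import bot, viewer
def cam(d,s=None):
    K=np.array([[d["fx"],0,d["cx"]],[0,d["fy"],d["cy"]],[0,0,1]])
    if "eye" in d:
        r=np.array(d["rotation"]); Rm=R.from_rotvec(r).as_matrix() if r.size==3 else r; e=np.array(d["eye"])
    else:
        T=np.eye(4);T[:3,:3]=R.from_rotvec(s["tcp_rot"]).as_matrix();T[:3,3]=s["tool_pos"]
        M=T@np.array(d["T_tool_cam"]);Rm=M[:3,:3];e=M[:3,3]
    return K,Rm,e
def ray(c,u,v):
    K,Rm,e=c; return e,Rm@np.linalg.inv(K)@np.array([u,v,1.])
def onz(c,u,v,z):
    e,d=ray(c,u,v); return e+d*(z-e[2])/d[2]
def proj(c,p):
    K,Rm,e=c; q=K@(Rm.T@(np.array(p)-e)); return q[:2]/q[2]
def tri(c1,p1,c2,p2):
    A=[];b=[]
    for c,p in((c1,p1),(c2,p2)):
        e,d=ray(c,*p);d=d/np.linalg.norm(d);P=np.eye(3)-np.outer(d,d);A.append(P);b.append(P@e)
    x=np.linalg.lstsq(np.vstack(A),np.hstack(b),rcond=None)[0]
    return x
def rel(s,p):  # world point -> tool-axes shift in cm
    return R.from_rotvec(s["tcp_rot"]).as_matrix().T@(np.array(p)-s["tool_pos"])*100
E
python3 - <<'E'
from h import *
im={n:cv2.imread(f"pics/a_{n}.png") for n in("top","scene")}
def crop(n,x,y,w,h,k): return cv2.resize(im[n][y:y+h,x:x+w],None,fx=k,fy=k,interpolation=cv2.INTER_CUBIC)
cv2.imwrite("pics/b1.png",crop("top",205,160,155,140,5))
cv2.imwrite("pics/b2.png",crop("scene",230,140,140,130,5)[:600,:])
d=viewer.read_camera("top");c=cam(d)
print(c[1])
for n,u,v,z in[("pad",328,186.5,.054),("stage",251,243,.016),("flux nozzle",340,259,.097)]: print(n,onz(c,u,v,z))
E
```

```text
[[-0.03731697 -0.97341412  0.22599203]
 [-0.99928563  0.03499795 -0.01426072]
 [ 0.00597232 -0.22636275 -0.97402476]]
pad [ 0.61513016 -0.1784111   0.054     ]
stage [0.48261831 0.02343315 0.016     ]
flux nozzle [ 0.42574613 -0.18930225  0.097     ]
```

View pics/b1.png

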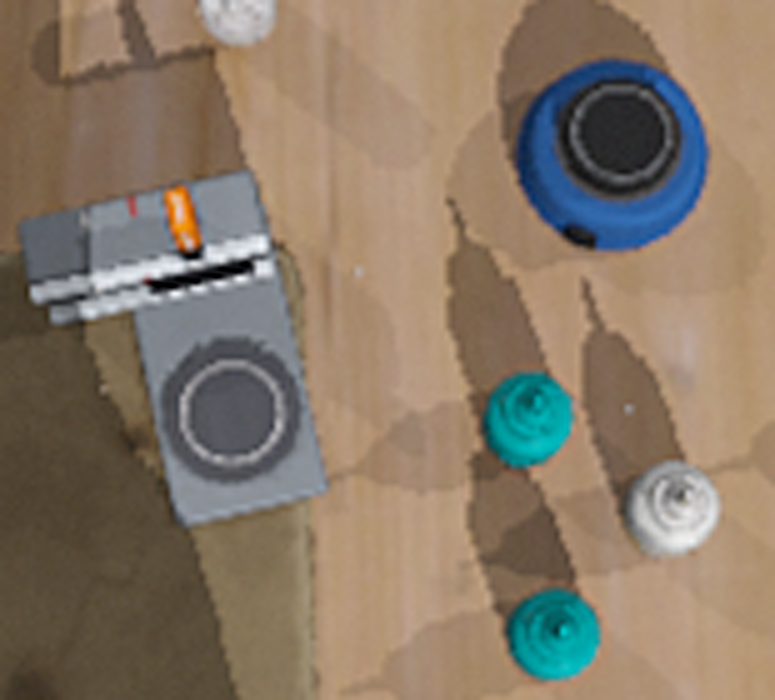

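View pics/b2.png

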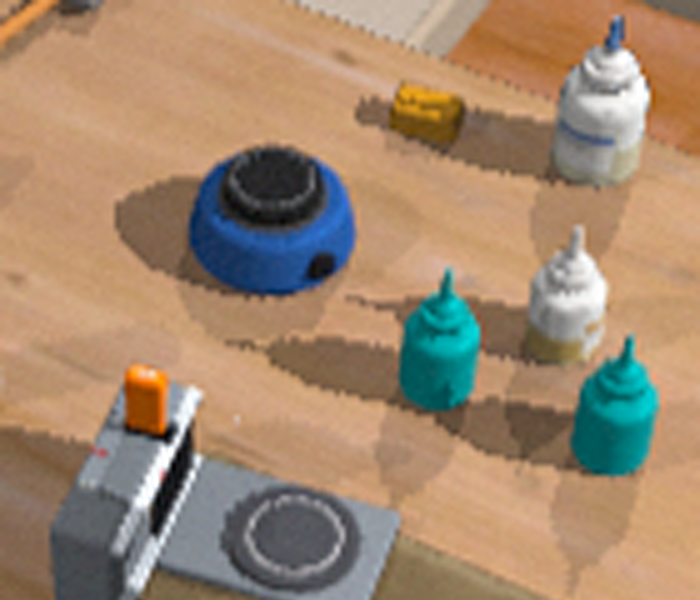

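```bash
python3 - <<'E'
from h import *
dt=viewer.read_camera("top");ds=viewer.read_camera("scene");ct,cs=cam(dt),cam(ds)
P=lambda x,y,o:((x+.5)/5-.5+o[0],(y+.5)/5-.5+o[1])
T=lambda x,y:P(x,y,(205,160)); S=lambda x,y:P(x,y,(230,140))
for n,a,b,z in[("nozzle tip",(680,491),(578,229),.097),("pad",(621,132),(274,177),.054),("stage",(231,412),(295,535),.016),("tabtop",(177,192),(146,370),.116)]:
    print(n,tri(ct,T(*a),cs,S(*b)).round(4),"top",onz(ct,*T(*a),z).round(4),"scene",onz(cs,*S(*b),z).round(4))
# base plate corners (z=12mm), front corners in top view, housing top edge
q=[onz(ct,*T(*p),.012) for p in[(183,523),(326,487)]]
print("front edge",q, np.degrees(np.arctan2(*(q[0]-q[1])[[1,0]])))
q=[onz(ct,*T(*p),.072) for p in[(21,222),(248,171)]]
print("housing back edge",q, np.degrees(np.arctan2(*(q[0]-q[1])[[1,0]])))
# bottle silhouette: enclosing circle of white blob
hsv=cv2.cvtColor(dt["color"],cv2.COLOR_RGB2HSV)
m=((hsv[...,1]<45)&(hsv[...,2]>120)).astype(np.uint8)
n,l,st,ce=cv2.connectedComponentsWithStats(m)
for i in range(1,n):
    if 320<ce[i][0]<420 and 220<ce[i][1]<290 and st[i,4]>20: print(st[i],ce[i],onz(ct,*ce[i],.05))
E
```

```text
nozzle tip [ 0.4275 -0.1909  0.0986] top [ 0.4285 -0.1909  0.097 ] scene [ 0.4272 -0.1926  0.097 ]
pad [ 0.6166 -0.1805  0.0541] top [ 0.6164 -0.1805  0.054 ] scene [ 0.6169 -0.1806  0.054 ]
stage [0.4853 0.0239 0.0164] top [0.4852 0.0239 0.016 ] scene [0.4855 0.0236 0.016 ]
tabtop [0.5729 0.0394 0.1174] top [0.5763 0.0403 0.116 ] scene [0.5703 0.0382 0.116 ]
front edge [array([0.42986677, 0.04962799, 0.012     ]), array([ 0.44546192, -0.02357973,  0.012     ])] 102.02573644722149
housing back edge [array([0.57543537, 0.12192809, 0.072     ]), array([0.59757364, 0.00916818, 0.072     ])] 101.10766072147128
[388 227  25  25 406] [400.55172414 239.65270936] [ 0.47252829 -0.35067382  0.05      ]
[331 252  18  19 258] [339.48062016 261.55813953] [ 0.42399655 -0.19493729  0.05      ]
```

```bash
cat >> h.py <<'E'
def turn(s,jaw_deg): # rotvec in tool axes, deg, to point straight down with jaw(+y) at jaw_deg
    a=np.radians(jaw_deg); y=np.array([np.cos(a),np.sin(a),0]); z=np.array([0,0,-1.]); x=np.cross(y,z)
    Rd=np.c_[x,y,z]; return np.degrees(R.from_matrix(R.from_rotvec(s["tcp_rot"]).as_matrix().T@Rd).as_rotvec())
def go(p,j):
    s=bot.read_state(); print("t",round(s["time"],2),"pos",s["tool_pos"].round(4),"shift",rel(s,p).round(2),"turn",turn(s,j).round(2))
E
python3 -c "
from h import *
go([.428,-.191,.2],7)"
```

```text
t 0.3 pos [ 0.2885 -0.61    0.2308] shift [ 30.52 -31.91   3.11] turn [-4.000e-02 -3.000e-02 -7.169e+01]
```

servo_tool([
  [[30.5,-31.9,3.1,0,0,-71.7],[30.5,-31.9,3.1,0,0,-71.7],[30.5,-31.9,3.1,0,0,-71.7],[30.5,-31.9,3.1,0,0,-71.7],[30.5,-31.9,3.1,0,0,-71.7],[30.5,-31.9,3.1,0,0,-71.7],[30.5,-31.9,3.1,0,0,-71.7],[30.5,-31.9,3.1,0,0,-71.7],[30.5,-31.9,3.1,0,0,-71.7],[30.5,-31.9,3.1,0,0,-71.7],[30.5,-31.9,3.1,0,0,-71.7],[30.5,-31.9,3.1,0,0,-71.7],[30.5,-31.9,3.1,0,0,-71.7],[30.5,-31.9,3.1,0,0,-71.7],[30.5,-31.9,3.1,0,0,-71.7],[30.5,-31.9,3.1,0,0,-71.7]],
], claw=7, grip_force=60)

```text
time: 1.63
tool_pos: [0.4276, -0.1924, 0.2002]
tcp_rot: [-2.083, -2.351, -0.0]
wrist_force: [0.2, -0.4, 0.3]
width: 0.821
```

```bash
python3 - <<'E'
from h import *
s=bot.read_state();d=viewer.read_camera("wrist");c=cam(d,s)
print(s["time"],s["tool_pos"],s["width"],proj(c,[.428,-.191,.097]),proj(c,[.428,-.191,.04]))
cv2.imwrite("pics/c_wrist.png",d["color"][:,:,::-1])
go([.428,-.191,.2],7)
E
```

```text
1.6333 [ 0.42761987 -0.1923861   0.20021701] 0.8210252828126695 [277.22046101 204.56844215] [277.43100228 188.72995257]
t 1.68 pos [ 0.4276 -0.1923  0.2001] shift [0.13 0.06 0.01] turn [-0.02 -0.03 -0.1 ]
```

View pics/c_wrist.png

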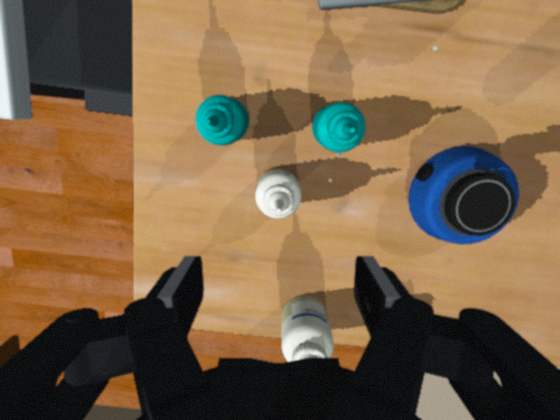

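The flux bottle shows with its nozzle tip at (280,206), within 3 px of the prediction, and the jaws are clear of the turquoise bottles. Descending.

servo_tool([
  [[0.15,0.15,4,0,0,0],[0.15,0.15,8,0,0,0],[0.15,0.15,11,0,0,0],[0.15,0.15,13.5,0,0,0],[0.15,0.15,15.5,0,0,0],[0.15,0.15,16.7,0,0,0],[0.15,0.15,17.3,0,0,0],[0.15,0.15,17.35,0,0,0],[0.15,0.15,17.35,0,0,0]],
])

```text
time: 2.43
tool_pos: [0.429, -0.1912, 0.0268]
tcp_rot: [-2.085, -2.35, -0.0]
wrist_force: [-0.1, 0.5, -0.7]
width: 0.818
```

```bash
python3 - <<'E'
from h import *
s=bot.read_state();d=viewer.read_camera("wrist");c=cam(d,s)
print(s["time"],s["tool_pos"],s["wrist_force"],s["width"])
cv2.imwrite("pics/d_wrist.png",d["color"][:,:,::-1])
E
```

```text
2.4333 [ 0.42895604 -0.19118488  0.02683702] [-0.07876234  0.46162984 -0.65421804] 0.8183649877587863
```

View pics/d_wrist.png

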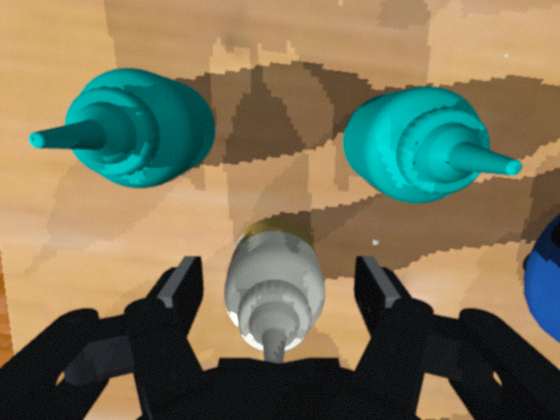

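The bottle stands between the pads, body centre about (275,280). Closing.

servo_tool([
  [[0,0,0,0,0,0],[0,0,0,0,0,0],[0,0,0,0,0,0],[0,0,0,0,0,0],[0,0,0,0,0,0],[0,0,0,0,0,0],[0,0,0,0,0,0],[0,0,0,0,0,0]],
], claw=0, grip_force=60)

```text
time: 3.15
tool_pos: [0.4306, -0.192, 0.0292]
tcp_rot: [2.082, 2.348, 0.001]
wrist_force: [-2.3, -0.7, 6.4]
width: 0.483
```

servo_tool([
  [[0,0,-1,0,0,0],[0,0,-3,0,0,0],[0,0,-6,0,0,0],[0,0,-10,0,0,0],[0,0,-13,0,0,0],[0,0,-15,0,0,0],[0,0,-15,0,0,0]],
])

```text
time: 3.73
tool_pos: [0.4338, -0.1935, 0.1863]
tcp_rot: [2.074, 2.34, 0.006]
wrist_force: [1.4, -0.7, -0.3]
width: 0.483
```

```bash
python3 - <<'E'
from h import *
s=bot.read_state();d=viewer.read_camera("wrist");c=cam(d,s)
print(s["time"],s["tool_pos"],s["wrist_force"],s["width"])
cv2.imwrite("pics/e_wrist.png",d["color"][:,:,::-1])
for n in("scene","top"):
    d=viewer.read_camera(n);im=d["color"][:,:,::-1]
    u,v=proj(cam(d),s["tool_pos"]).astype(int)
    cv2.imwrite(f"pics/e_{n}.png",cv2.resize(im[v-60:v+60,u-70:u+70],None,fx=5,fy=5,interpolation=cv2.INTER_CUBIC));print(u,v)
go([.6166,-.1805,.18],-20)
E
```

```text
3.7333 [ 0.43383423 -0.19353071  0.18626779] [ 1.42022594 -0.67656548 -0.26173551] 0.48317680749724623
346 160
348 250
t 3.88 pos [ 0.4298 -0.1916  0.1793] shift [-1.140e+00  1.867e+01 -1.000e-02] turn [ 0.2   0.07 26.88]
```

View pics/e_wrist.png

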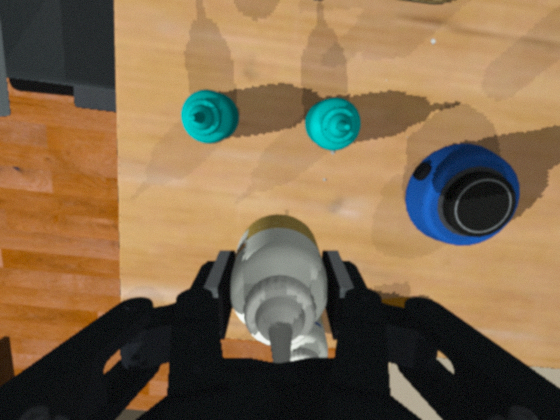

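View pics/e_scene.png

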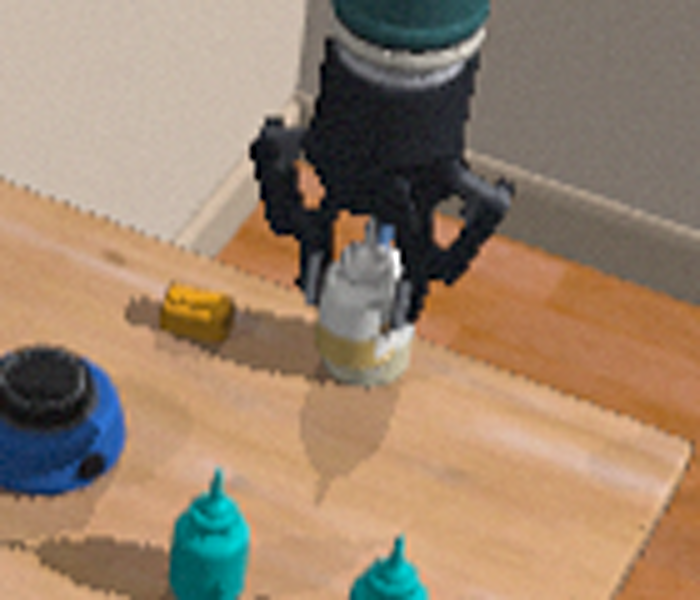

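Bottle is held upright, with the band showing. Next stop is over the pad.

servo_tool([
  [[-1.1,18.7,0,0.2,0.1,47],[-1.1,18.7,0,0.2,0.1,47],[-1.1,18.7,0,0.2,0.1,47],[-1.1,18.7,0,0.2,0.1,47],[-1.1,18.7,0,0.2,0.1,47],[-1.1,18.7,0,0.2,0.1,47],[-1.1,18.7,0,0.2,0.1,47],[-1.1,18.7,3,0.2,0.1,47],[-1.1,18.7,6,0.2,0.1,47],[-1.1,18.7,8,0.2,0.1,47],[-1.1,18.7,8,0.2,0.1,47],[-1.1,18.7,8,0.2,0.1,47]],
])

```text
time: 4.88
tool_pos: [0.6143, -0.1793, 0.0963]
tcp_rot: [-2.843, -1.322, 0.007]
wrist_force: [-0.6, 0.3, 0.3]
width: 0.477
```

```bash
python3 - <<'E'
from h import *
s=bot.read_state()
print(s["time"],s["tool_pos"],s["wrist_force"],s["width"])
for n in("scene","top"):
    d=viewer.read_camera(n);im=d["color"][:,:,::-1]
    u,v=proj(cam(d),s["tool_pos"]).astype(int)
    cv2.imwrite(f"pics/f_{n}.png",cv2.resize(im[v-50:v+50,u-70:u+70],None,fx=5,fy=5,interpolation=cv2.INTER_CUBIC));print(u,v)
go([.6166,-.1805,.1],-40)
E
```

```text
4.8833 [ 0.61429784 -0.1792669   0.09626923] [-0.63463346  0.31257523  0.27492651] 0.47662392062040276
285 165
330 181
t 4.98 pos [ 0.6174 -0.1803  0.1003] shift [-0.06 -0.05  0.03] turn [ 0.   -0.07 -0.13]
```

View pics/f_scene.png

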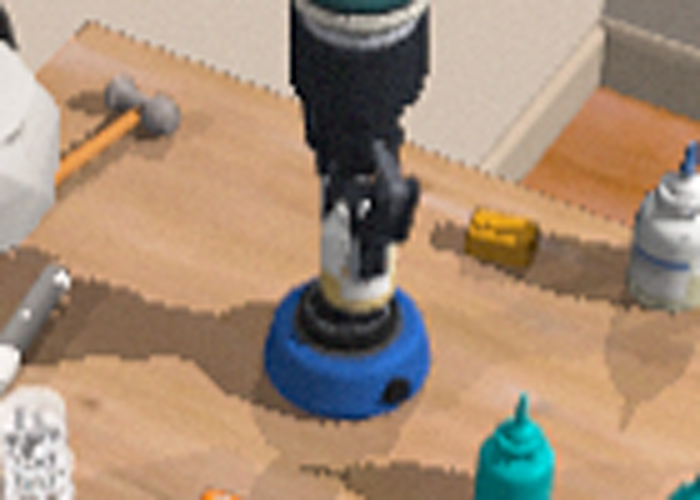

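View pics/f_top.png

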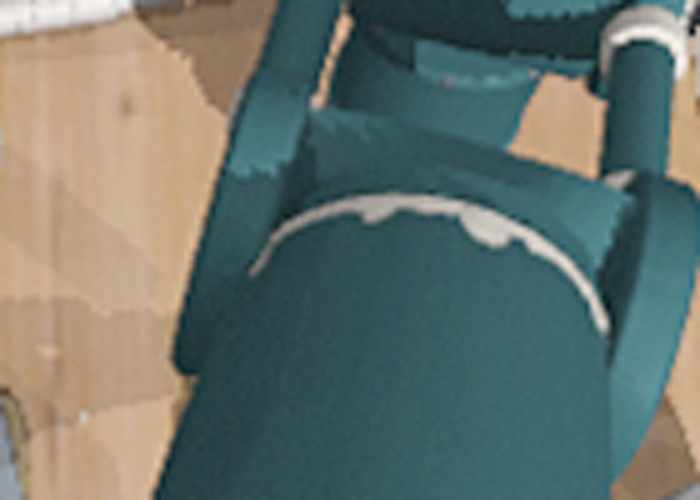

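Bottle hangs centred over the pad. Pressing, gently at first.

servo_tool([
  [[-0.05,-0.05,1,0,0,0],[-0.05,-0.05,1.6,0,0,0],[-0.05,-0.05,2,0,0,0],[-0.05,-0.05,2.3,0,0,0],[-0.05,-0.05,2.5,0,0,0],[-0.05,-0.05,2.7,0,0,0],[-0.05,-0.05,2.7,0,0,0],[-0.05,-0.05,2.7,0,0,0]],
])

```text
time: 5.65
tool_pos: [0.6176, -0.1806, 0.0753]
tcp_rot: [2.848, 1.324, 0.004]
wrist_force: [-2.1, 1.8, 7.6]
width: 0.48
```

servo_tool([
  [[0,0,0.3,0,0,0],[0,0,0.5,0,0,0],[0,0,0.7,0,0,0],[0,0,0.7,0,0,0],[0,0,0.7,0,0,0],[0,0,0.7,0,0,0],[0,0,0.7,0,0,0]],
])

```text
time: 6.23
tool_pos: [0.6179, -0.1805, 0.0749]
tcp_rot: [2.848, 1.324, 0.004]
wrist_force: [-13.5, 4.5, 33.6]
width: 0.481
```

```bash
python3 - <<'E'
from h import *
s=bot.read_state()
print(s["time"],s["tool_pos"],s["wrist_force"],s["width"])
d=viewer.read_camera("scene");im=d["color"][:,:,::-1]
cv2.imwrite("pics/g_scene.png",cv2.resize(im[140:220,240:330],None,fx=7,fy=7,interpolation=cv2.INTER_CUBIC))
s=bot.read_state();print(s["tool_pos"],s["wrist_force"])
E
```

```text
6.2333 [ 0.61787144 -0.18051818  0.07491384] [-13.457254     4.49982257  33.6292659 ] 0.4810332275384655
[ 0.61786603 -0.18051953  0.07494319] [-14.15434075   5.25349956  32.81082446]
```

View pics/g_scene.png

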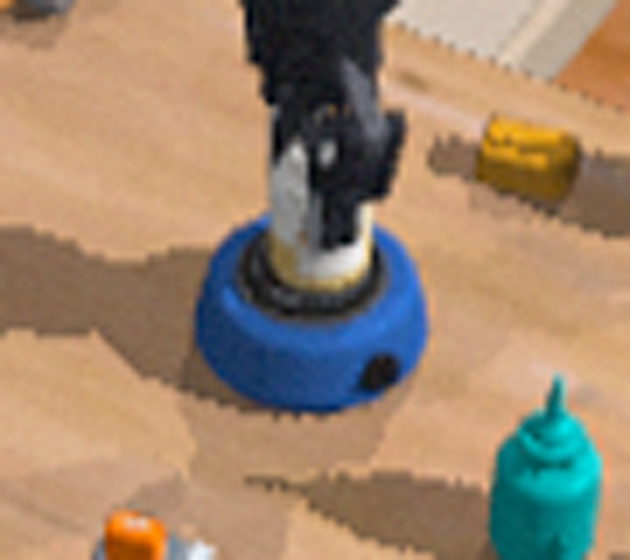

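Pad is on its stop: z barely moves while the force has risen to 33 N. I'll hold at about 20 N for over a second.

servo_tool([
  [[0,0,0.4,0,0,0],[0,0,0.4,0,0,0],[0,0,0.4,0,0,0],[0,0,0.4,0,0,0],[0,0,0.4,0,0,0],[0,0,0.4,0,0,0],[0,0,0.4,0,0,0],[0,0,0.4,0,0,0],[0,0,0.4,0,0,0],[0,0,0.4,0,0,0],[0,0,0.4,0,0,0],[0,0,0.4,0,0,0],[0,0,0.4,0,0,0],[0,0,0.4,0,0,0],[0,0,0.4,0,0,0],[0,0,0.4,0,0,0]],
])

```text
time: 7.62
tool_pos: [0.618, -0.1805, 0.0751]
tcp_rot: [2.847, 1.324, 0.005]
wrist_force: [-9.8, 3.2, 20.1]
width: 0.479
```

servo_tool([
  [[0,0,0,0,0,0],[0,0,-1,0,0,0],[0,0,-3,0,0,0],[0,0,-6,0,0,0],[0,0,-10,0,0,0],[0,0,-13,0,0,0],[0,0,-14,0,0,0],[0,0,-14,0,0,0],[0,0,-14,0,0,0]],
])

```text
time: 8.37
tool_pos: [0.6173, -0.1804, 0.2147]
tcp_rot: [2.847, 1.324, 0.005]
wrist_force: [-0.4, -0.5, -1.5]
width: 0.478
```

```bash
python3 - <<'E'
from h import *
s=bot.read_state()
print(s["time"],s["tool_pos"],s["wrist_force"],s["width"])
d=viewer.read_camera("scene");im=d["color"][:,:,::-1]
u,v=proj(cam(d),s["tool_pos"]).astype(int);print(u,v)
cv2.imwrite("pics/h_scene.png",cv2.resize(im[v-60:v+60,u-70:u+70],None,fx=5,fy=5,interpolation=cv2.INTER_CUBIC))
s=bot.read_state();d=viewer.read_camera("wrist");cv2.imwrite("pics/h_wrist.png",d["color"][:,:,::-1])
go([.4853,.0239,.2],-78.4)
E
```

```text
8.3667 [ 0.61733915 -0.18044419  0.21466326] [-0.39395325 -0.4758555  -1.45071462] 0.4777622850697353
285 132
t 8.47 pos [ 0.6158 -0.18    0.2119] shift [  7.18 -23.12   1.25] turn [-1.300e-01  3.000e-02  3.828e+01]
```

View pics/h_scene.png

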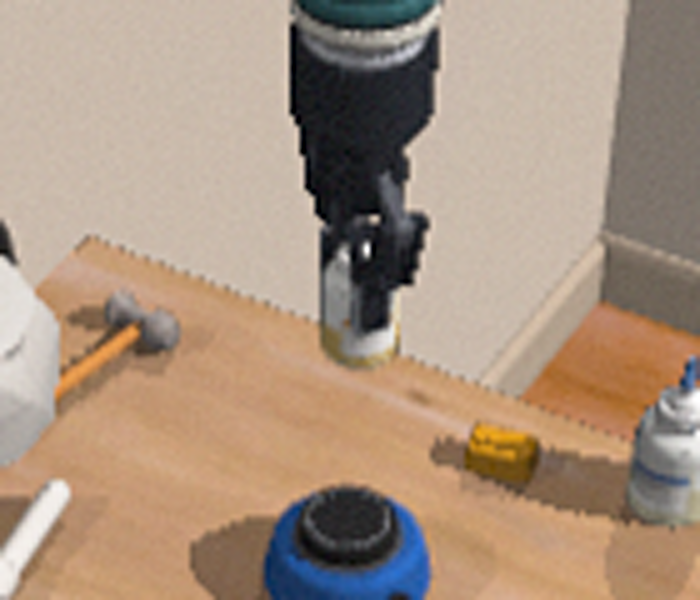

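View pics/h_wrist.png

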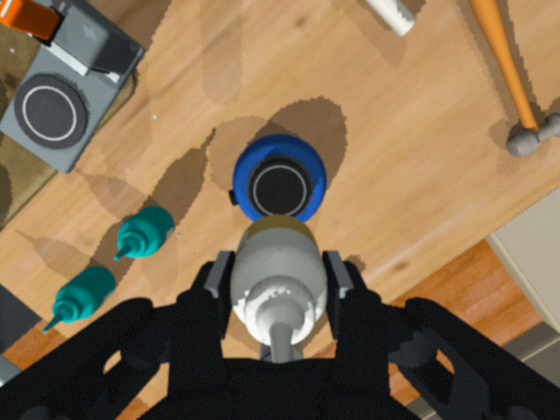

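```bash
python3 - <<'E'
from h import *
s=bot.read_state();d=viewer.read_camera("wrist");c=cam(d,s)
im=d["color"]
g=cv2.cvtColor(im,cv2.COLOR_RGB2GRAY)[60:160,0:110]
cv2.imwrite("pics/i.png",cv2.resize(im[60:160,0:110,::-1],None,fx=6,fy=6,interpolation=cv2.INTER_CUBIC))
# dark disc contour fit
m=(g<75).astype(np.uint8); cs,_=cv2.findContours(m,cv2.RETR_EXTERNAL,cv2.CHAIN_APPROX_NONE)
for k in cs:
    if cv2.contourArea(k)>800:
        e=cv2.fitEllipse(k);print(e,onz(c,e[0][0],e[0][1]+60,.016))
E
```

```text
((50.576560974121094, 53.22459411621094), (64.9149169921875, 75.8276138305664), 152.35845947265625) [0.48801183 0.02211977 0.016     ]
```

View pics/i.png

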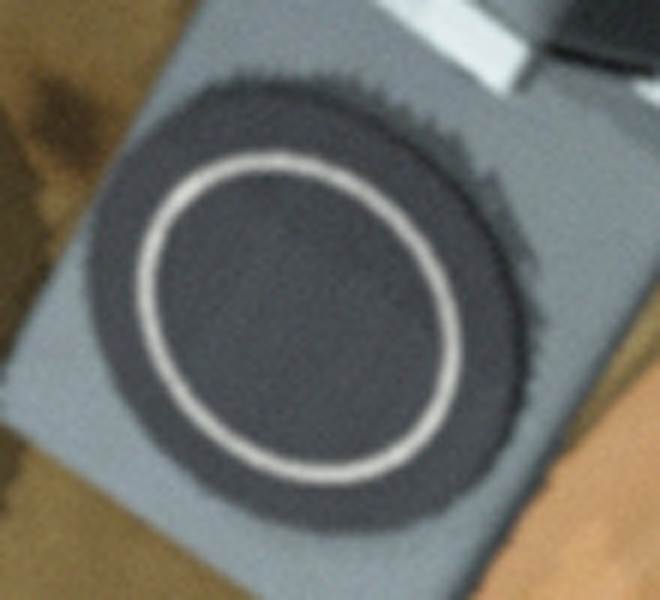

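servo_tool([
  [[7.2,-23.1,1.2,0,0,38.3],[7.2,-23.1,1.2,0,0,38.3],[7.2,-23.1,1.2,0,0,38.3],[7.2,-23.1,1.2,0,0,38.3],[7.2,-23.1,1.2,0,0,38.3],[7.2,-23.1,1.2,0,0,38.3],[7.2,-23.1,1.2,0,0,38.3],[7.2,-23.1,1.2,0,0,38.3],[7.2,-23.1,1.2,0,0,38.3],[7.2,-23.1,1.2,0,0,38.3],[7.2,-23.1,1.2,0,0,38.3]],
])

```text
time: 9.43
tool_pos: [0.486, 0.023, 0.1999]
tcp_rot: [-3.124, -0.315, 0.004]
wrist_force: [0.6, -0.6, -0.7]
width: 0.481
```

```bash
python3 - <<'E'
from h import *
s=bot.read_state();d=viewer.read_camera("wrist");cv2.imwrite("pics/j_wrist.png",d["color"][:,:,::-1])
print(s["time"],s["tool_pos"],s["wrist_force"],s["width"])
d=viewer.read_camera("scene");im=d["color"][:,:,::-1]
u,v=proj(cam(d),s["tool_pos"]).astype(int);print(u,v)
cv2.imwrite("pics/j_scene.png",cv2.resize(im[v-40:v+80,u-70:u+70],None,fx=5,fy=5,interpolation=cv2.INTER_CUBIC))
go([.4853,.0239,.05],-78.4)
E
```

```text
9.4333 [0.48600291 0.02300546 0.19993572] [ 0.63994261 -0.6017031  -0.72268818] 0.4805588971208775
290 199
t 9.53 pos [0.486  0.023  0.2001] shift [-0.03 -0.07 15.01] turn [-0.12  0.11 -0.1 ]
```

View pics/j_wrist.png

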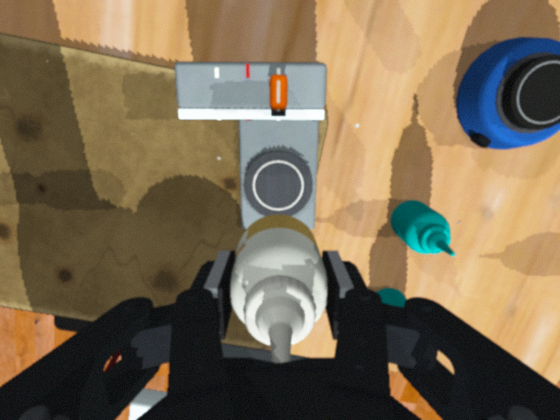

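View pics/j_scene.png

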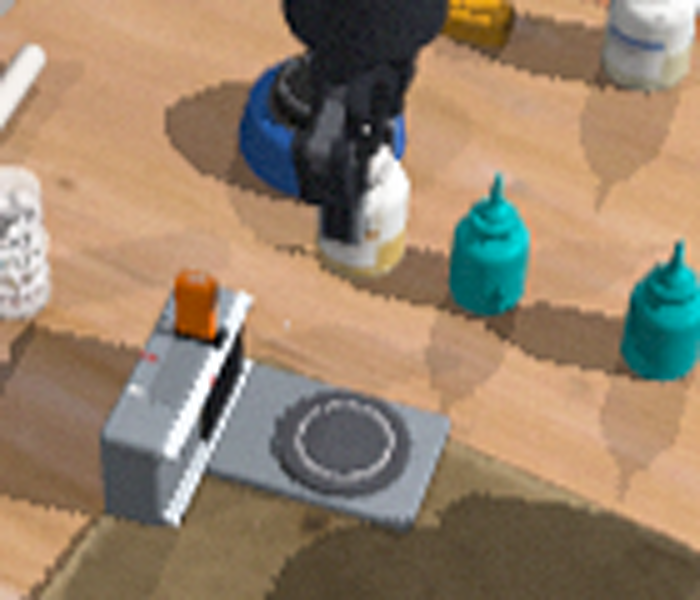

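Good view: ring at about (278,185), tab at (278,93), red housing mark at (248,71), and the viewer's edges horizontal. Refining stage and tab from this picture.

```bash
python3 - <<'E'
from h import *
s=bot.read_state();d=viewer.read_camera("wrist");c=cam(d,s);im=d["color"]
g=cv2.cvtColor(im,cv2.COLOR_RGB2GRAY)
m=(g[145:218,240:318]>150).astype(np.uint8);ys,xs=np.nonzero(m)
sel=[(x+240,y+145) for x,y in zip(xs,ys) if 15<np.hypot(x-38,y-40)<33]
e=cv2.fitEllipse(np.array(sel,np.float32));print("ring",e,onz(c,*e[0],.016))
hsv=cv2.cvtColor(im,cv2.COLOR_RGB2HSV);m=((hsv[...,0]<15)&(hsv[...,1]>180)&(hsv[...,2]>150)).astype(np.uint8);m[130:]=0
n,l,st,ce=cv2.connectedComponentsWithStats(m)
for i in range(1,n):
    if st[i,4]>4: print(st[i],ce[i])
cv2.imwrite("pics/k.png",cv2.resize(im[50:130,170:335,::-1],None,fx=4.8,fy=4.8,interpolation=cv2.INTER_CUBIC))
# housing rail edges direction
for z,a,b in[(.072,(176,65),(326,65))]:
    A,B=onz(c,*a,z),onz(c,*b,z);print(A,B,np.degrees(np.arctan2(*(A-B)[[1,0]])))
E
```

```text
ring ((277.8342590332031, 185.01290893554688), (48.15070724487305, 48.99845504760742), 93.90853881835938) [0.48800902 0.02299153 0.016     ]
[247  64   2  13  24] [247.45833333  70.        ]
[270  75  17  34 394] [278.22335025  91.        ]
[0.57681142 0.1211962  0.072     ] [0.59995569 0.00761691 0.072     ] 101.51758302655894
```

View pics/k.png

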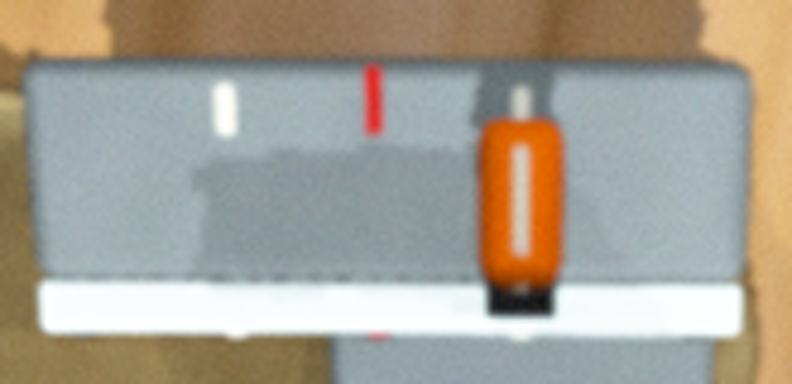

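servo_tool([
  [[0.1,0,3,0,0,0],[0.1,0,6,0,0,0],[0.1,0,9,0,0,0],[0.1,0,11.5,0,0,0],[0.1,0,13.3,0,0,0],[0.1,0,14.3,0,0,0],[0.1,0,14.8,0,0,0],[0.1,0,15.1,0,0,0],[0.1,0,15.1,0,0,0],[0.1,0,15.1,0,0,0]],
])

```text
time: 10.42
tool_pos: [0.4878, 0.0235, 0.0504]
tcp_rot: [-3.124, -0.315, -0.0]
wrist_force: [-0.4, 0.6, -0.9]
width: 0.483
```

```bash
python3 - <<'E'
from h import *
s=bot.read_state()
print(s["time"],s["tool_pos"],s["wrist_force"],s["width"])
d=viewer.read_camera("scene");im=d["color"][:,:,::-1]
cv2.imwrite("pics/l_scene.png",cv2.resize(im[180:280,220:340],None,fx=6,fy=6,interpolation=cv2.INTER_CUBIC))
d=viewer.read_camera("wrist");cv2.imwrite("pics/l_wrist.png",d["color"][:,:,::-1])
go([.487,.0235,.046],-78.4)
E
```

```text
10.4167 [0.48783025 0.02353583 0.05038804] [-0.39351763  0.61599453 -0.89447946] 0.48291016301074097
t 10.52 pos [0.4878 0.0236 0.0505] shift [-0.08 -0.01  0.45] turn [-0.1  -0.04 -0.09]
```

View pics/l_scene.png

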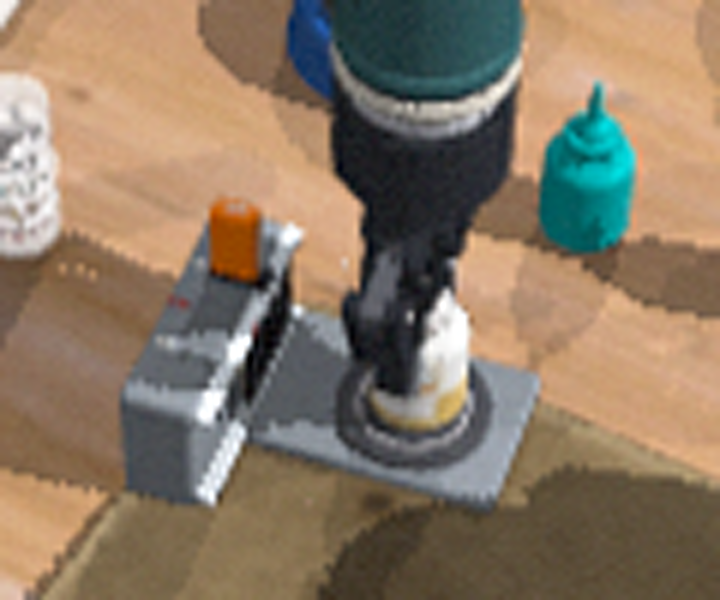

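View pics/l_wrist.png

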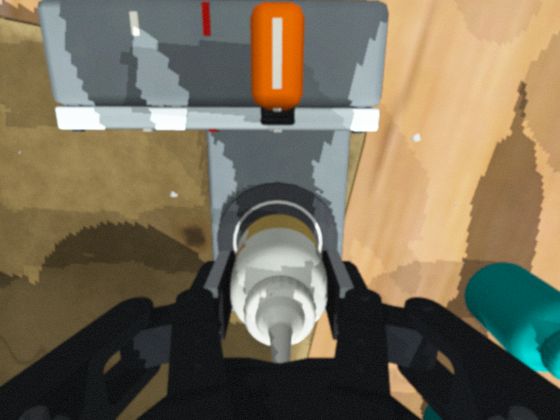

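Ring (233–321) and bottle (about 279) share their centre line. Lowering the last few mm.

servo_tool([
  [[-0.05,0,0.2,0,0,0],[-0.05,0,0.4,0,0,0],[-0.05,0,0.55,0,0,0],[-0.05,0,0.55,0,0,0],[-0.05,0,0.55,0,0,0]],
])

```text
time: 10.93
tool_pos: [0.4877, 0.0235, 0.0454]
tcp_rot: [-3.124, -0.315, -0.002]
wrist_force: [0.4, -0.1, 1.8]
width: 0.482
```

servo_tool([
  [[0,0,0,0,0,0],[0,0,0,0,0,0],[0,0,0,0,0,0],[0,0,0,0,0,0],[0,0,0,0,0,0],[0,0,0,0,0,0]],
], claw=7)

```text
time: 11.43
tool_pos: [0.4877, 0.0235, 0.0453]
tcp_rot: [-3.124, -0.315, -0.002]
wrist_force: [0.3, 0.1, -0.7]
width: 0.82
```

servo_tool([
  [[0,0,-1,0,0,0],[0,0,-3,0,0,0],[0,0,-6,0,0,0],[0,0,-10,0,0,0],[0,0,-14,0,0,0],[0,0,-16,0,0,0],[0,0,-17,0,0,0],[0,0,-17,0,0,0],[0,0,-17,0,0,0]],
])

```text
time: 12.18
tool_pos: [0.4871, 0.0232, 0.2149]
tcp_rot: [-3.124, -0.315, -0.001]
wrist_force: [-0.9, -0.5, -0.4]
width: 0.821
```

```bash
python3 - <<'E'
from h import *
s=bot.read_state()
print(s["time"],s["tool_pos"],s["wrist_force"],s["width"])
d=viewer.read_camera("wrist");c=cam(d,s);cv2.imwrite("pics/m_wrist.png",d["color"][:,:,::-1])
print(proj(c,[.487,.0235,.113]))
d=viewer.read_camera("scene");im=d["color"][:,:,::-1]
cv2.imwrite("pics/m_scene.png",cv2.resize(im[180:280,220:340],None,fx=6,fy=6,interpolation=cv2.INTER_CUBIC))
E
```

```text
12.1833 [0.48712005 0.023217   0.21491865] [-0.9438052  -0.48397306 -0.38434254] 0.8208520045495236
[276.41423331 209.83068576]
```

View pics/m_wrist.png

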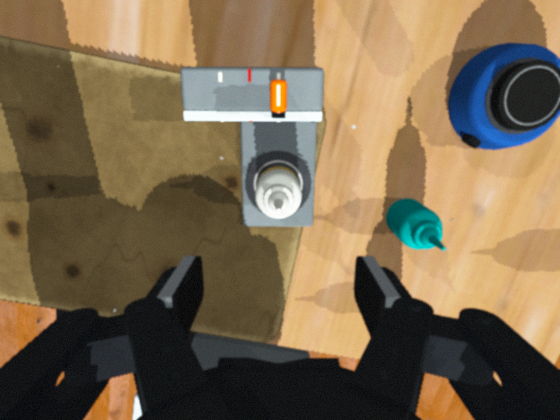

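View pics/m_scene.png

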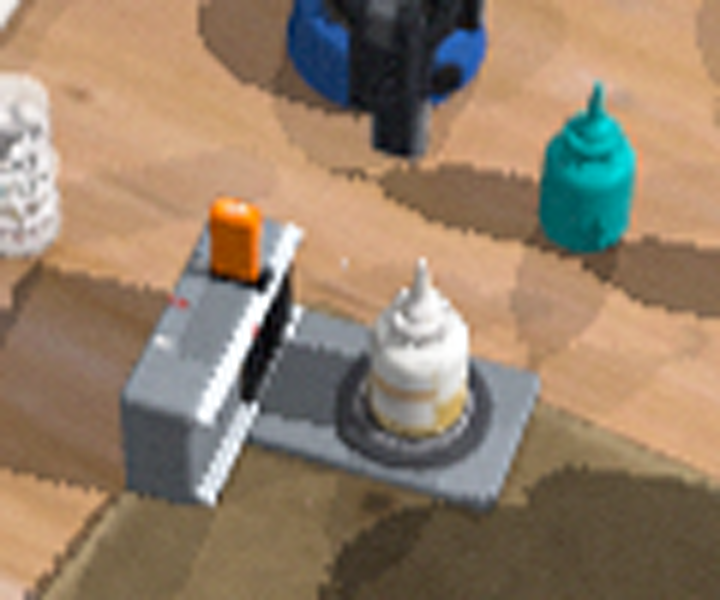

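The bottle stands free and upright, centred on the ring (nozzle at (279,200) in the wrist view). Now to hover over the tab.

```bash
python3 - <<'E'
from h import *
s=bot.read_state();d=viewer.read_camera("wrist");c=cam(d,s)
print(proj(c,[.5708,.0404,.116]))
go([.5708,.0404,.16],-78.45)
E
```

```text
[276.94395394  92.27433857]
t 12.33 pos [0.4858 0.0232 0.2126] shift [8.69 0.03 5.23] turn [-0.15  0.19 -0.04]
```

servo_tool([
  [[3,0.05,0,0,0.2,0],[6,0.05,1,0,0.2,0],[8.7,0.05,3,0,0.2,0],[8.7,0.05,4.5,0,0.2,0],[8.7,0.05,5.2,0,0.2,0],[8.7,0.05,5.2,0,0.2,0],[8.7,0.05,5.2,0,0.2,0]],
], claw=5)

```text
time: 12.92
tool_pos: [0.5692, 0.0401, 0.1587]
tcp_rot: [-3.123, -0.315, 0.006]
wrist_force: [0.1, -0.0, -0.6]
width: 0.587
```

```bash
python3 - <<'E'
from h import *
s=bot.read_state()
print(s["time"],s["tool_pos"],s["wrist_force"],s["width"])
d=viewer.read_camera("wrist");c=cam(d,s);cv2.imwrite("pics/n_wrist.png",d["color"][:,:,::-1])
print(proj(c,[.5708,.0404,.116]),proj(c,s["tool_pos"]-[0,0,.04]))
im=d["color"];hsv=cv2.cvtColor(im,cv2.COLOR_RGB2HSV);m=((hsv[...,0]<15)&(hsv[...,1]>180)&(hsv[...,2]>150)).astype(np.uint8)
n,l,st,ce=cv2.connectedComponentsWithStats(m)
for i in range(1,n):
    if st[i,4]>40: print(st[i],ce[i])
go([.5708,.0404,.079],-78.45)
E
```

```text
12.9167 [0.56923383 0.04008246 0.15870287] [ 0.05904939 -0.01594476 -0.5651433 ] 0.5865553511057628
[276.29740368 234.20591787] [276.25662666 238.28682444]
[269 216  19  34 180] [276.8        229.97222222]
t 12.97 pos [0.5701 0.0401 0.1601] shift [0.08 0.   8.11] turn [-0.15  0.06 -0.05]
```

View pics/n_wrist.png

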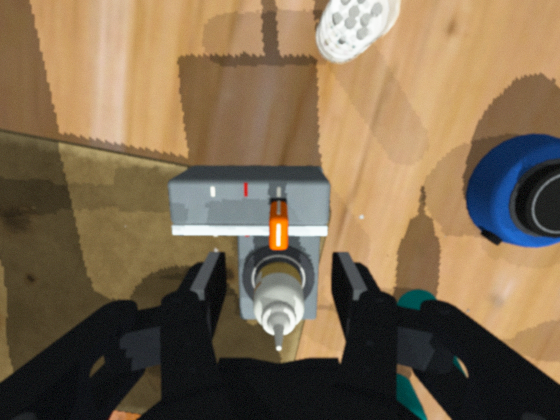

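The tab line sits at (279,233), midway between the fingers (203 and 355). Descending to pinch.

servo_tool([
  [[0.1,0,2,0,0,0],[0.1,0,4,0,0,0],[0.1,0,6,0,0,0],[0.1,0,7.3,0,0,0],[0.1,0,8,0,0,0],[0.1,0,8,0,0,0],[0.1,0,8,0,0,0]],
])

```text
time: 13.55
tool_pos: [0.5713, 0.0404, 0.0808]
tcp_rot: [-3.123, -0.314, 0.001]
wrist_force: [0.3, -0.0, 0.5]
width: 0.583
```

servo_tool([
  [[0,0,0,0,0,0],[0,0,0,0,0,0],[0,0,0,0,0,0],[0,0,0,0,0,0],[0,0,0,0,0,0],[0,0,0,0,0,0],[0,0,0,0,0,0],[0,0,0,0,0,0]],
], claw=0, grip_force=60)

```text
time: 14.22
tool_pos: [0.5722, 0.041, 0.0822]
tcp_rot: [-3.123, -0.314, -0.002]
wrist_force: [-1.8, 3.6, 5.9]
width: 0.134
```

```bash
python3 - <<'E'
from h import *
s=bot.read_state()
print(s["time"],s["tool_pos"],s["wrist_force"],s["width"])
d=viewer.read_camera("wrist");cv2.imwrite("pics/o_wrist.png",d["color"][:,:,::-1])
d=viewer.read_camera("scene");im=d["color"][:,:,::-1]
cv2.imwrite("pics/o_scene.png",cv2.resize(im[170:280,210:340],None,fx=5,fy=5,interpolation=cv2.INTER_CUBIC))
s=bot.read_state();print(s["tool_pos"],s["wrist_force"])
E
```

```text
14.2167 [0.57221566 0.04097621 0.08220674] [-1.79204757  3.63403071  5.85255755] 0.13353896449292174
[0.57222867 0.04098929 0.08221733] [-1.84124138  1.80179471  5.89738094]
```

View pics/o_wrist.png

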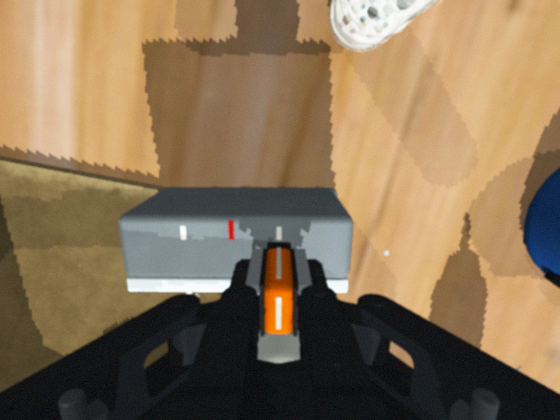

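View pics/o_scene.png

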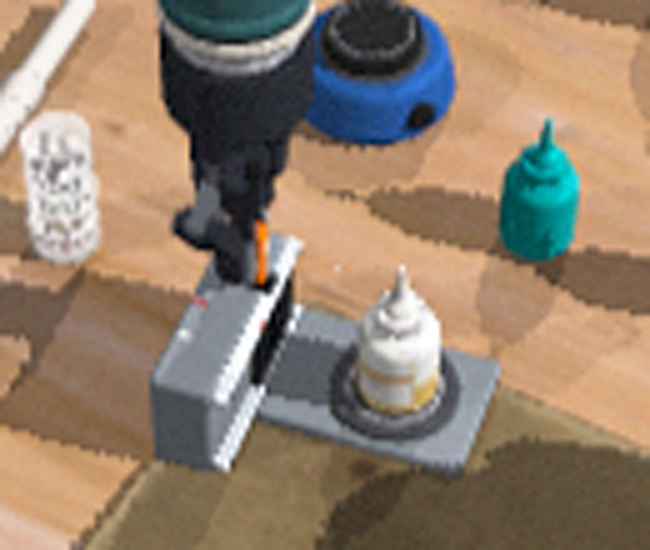

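The tab is pinched at an 11.4 mm opening, with the white line on the white shut mark at x=279. Next I'll slide toward +y, which is tool −y, slowly.

servo_tool([
  [[0,-0.2,0,0,0,0],[0,-0.4,0,0,0,0],[0,-0.6,0,0,0,0],[0,-0.8,0,0,0,0],[0,-1.0,0,0,0,0],[0,-1.2,0,0,0,0],[0,-1.4,0,0,0,0],[0,-1.6,0,0,0,0],[0,-1.8,0,0,0,0],[0,-2.0,0,0,0,0],[0,-2.1,0,0,0,0],[0,-2.1,0,0,0,0],[0,-2.1,0,0,0,0]],
])

```text
time: 15.4
tool_pos: [0.5682, 0.0616, 0.0823]
tcp_rot: [-3.123, -0.314, -0.003]
wrist_force: [0.9, -4.1, -0.5]
width: 0.128
```

```bash
cat > m.py <<'E'
import sys
from h import *
s=bot.read_state()
a=np.radians(101.55);yv=np.array([np.cos(a),np.sin(a)])
print(s["time"],s["tool_pos"].round(4),s["wrist_force"].round(1),s["width"].round(3),"slide mm",(s["tool_pos"][:2]-[.5722,.0410])@yv*1000,"Fy",s["wrist_force"][:2]@yv)
d=viewer.read_camera("wrist");im=d["color"][:,:,::-1]
cv2.imwrite(f"pics/{sys.argv[1]}.png",cv2.resize(im[180:370,190:370],None,fx=3,fy=3,interpolation=cv2.INTER_CUBIC))
d=viewer.read_camera("scene");im=d["color"][:,:,::-1]
cv2.imwrite(f"pics/{sys.argv[1]}s.png",cv2.resize(im[170:280,210:340],None,fx=5,fy=5,interpolation=cv2.INTER_CUBIC))
E
python3 m.py p
```

```text
Traceback (most recent call last):
  File "m.py", line 5, in <module>
    print(s["time"],s["tool_pos"].round(4),s["wrist_force"].round(1),s["width"].round(3),"slide mm",(s["tool_pos"][:2]-[.5722,.0410])@yv*1000,"Fy",s["wrist_force"][:2]@yv)
                                                                     ^^^^^^^^^^^^^^^^
AttributeError: 'float' object has no attribute 'round'
```

```bash
sed -i 's/s\["width"\].round(3)/s["width"]/' m.py; python3 m.py p
```

```text
15.4 [0.5682 0.0616 0.0823] [ 0.9 -4.1 -0.5] 0.12826438288746564 slide mm 20.956303328335334 Fy -4.180793159434229
```

View pics/p.png

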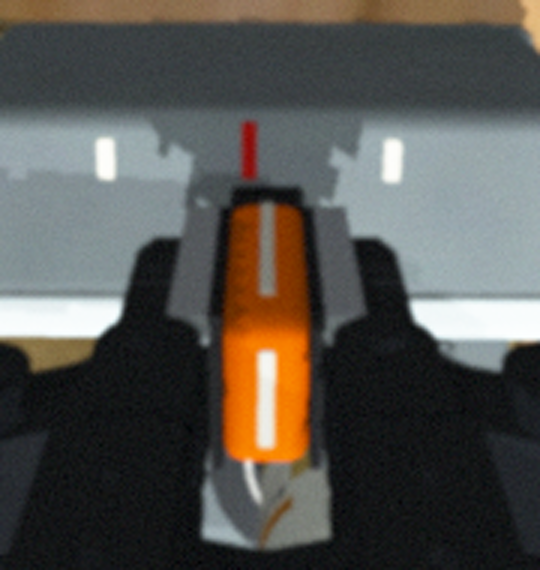

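The white line is at crop x=267, the red mark at 249 and the white marks at 105 and 393, so 6 px/mm. That leaves 3 mm to go, matching the 21.0 mm of measured slide.

servo_tool([
  [[0,-0.1,0,0,0,0],[0,-0.2,0,0,0,0],[0,-0.3,0,0,0,0],[0,-0.3,0,0,0,0],[0,-0.3,0,0,0,0],[0,-0.3,0,0,0,0]],
])

```text
time: 16.0
tool_pos: [0.5676, 0.0643, 0.0823]
tcp_rot: [-3.123, -0.314, -0.003]
wrist_force: [1.8, -5.9, -0.5]
width: 0.131
```

```bash
python3 m.py q
```

```text
16.0 [0.5676 0.0643 0.0823] [ 1.8 -5.9 -0.5] 0.13125998789724813 slide mm 23.77612327343403 Fy -6.173630115150209
```

View pics/q.png

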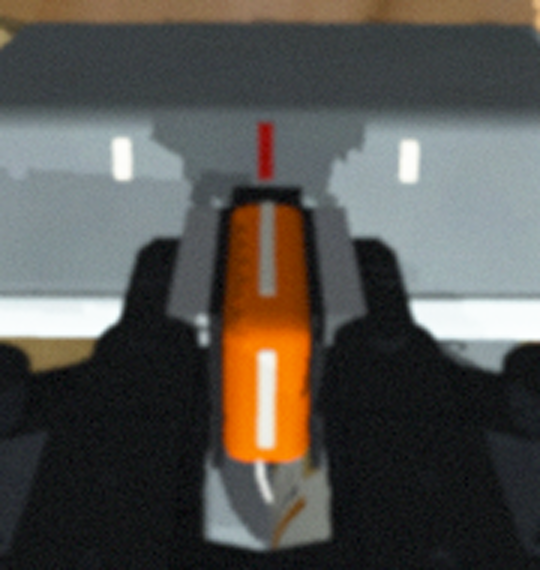

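View pics/qs.png

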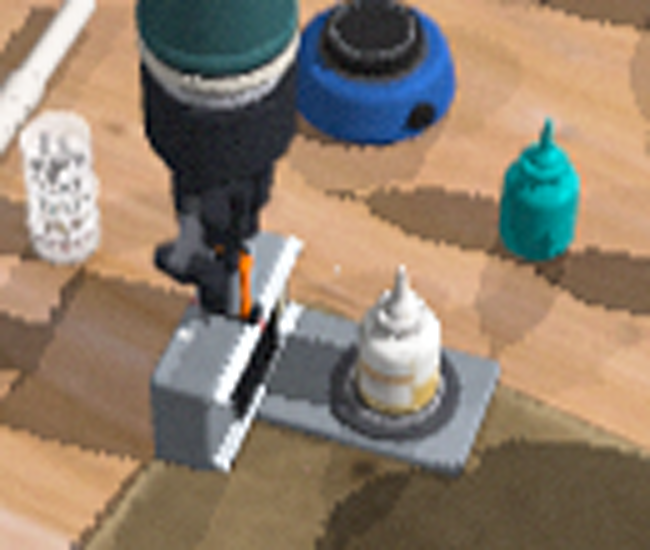

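White line is at 267 and the red mark at 265, about 0.3 mm short. Slide reads 23.8 mm and pull about 6 N. The bottle still stands centred, so I'm handing in.

```bash
python3 -c "
from h import *
from workcell import finish_job
s=bot.read_state();print(s['time'],s['tool_pos'],s['wrist_force'],s['joint_vel'].round(4));print(finish_job())"
```

```text
16.1 [0.56763887 0.06430458 0.0822734 ] [ 2.34990287 -5.27200724 -0.9374604 ] [-0.0002  0.0007 -0.001  -0.0015  0.0003  0.0004]
the job is handed in; nothing more can be done
None
```

The job is done and handed in at 16.1 s, with the gripper still holding the shutter at half travel.

- **Mixing:** I pressed the flux bottle on the mixer pad until it reached its stop. The force rose to about 33 N with almost no further movement. I then held it at about 20 N for 1.3 s. The pad came back up when I lifted.
- **Placing:** I stood the bottle upright on the viewer's stage and let go. Afterwards the pictures showed it standing free and centred on the white ring.
- **Shutter:** I pinched the orange tab and slid it to 23.8 mm, and it never went further open than that. The white line is about 0.3 mm short of the red mark. The pull was about 5.8 to 6.2 N, close to the 5.6 N expected at half travel.

No check failed. The different position measurements agreed to about 2 or 3 mm. The larger bottle, wax and jars were not touched and looked unmoved where they were in view. I did not check them again in the last pictures.

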